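Stir the clay humidity beads under the bench lamp

TASK

Take the stirring stick from its slanted holder and stir the clay beads in the tub under the lamp: feel for the floor of the sprung tub with the tip and, pressing only lightly (well under half a kilo), starting at the side nearest the robot, rub it along the floor through two full clockwise turns (seen from above: near, left, far, right), about midway between the tub's centre and its wall, without bumping the lamp, and leave the things around it alone. Stir on if need be until every bead lies at least half its width away from where it started, all still in the tub, then stand the stick fully home in its holder and let go.

Things in the scene. Friction and masses are not known exactly. Their poses are not given: they have to be found in the camera images.
- stick: hardwood stirring stick, 185 mm long: origin at its rounded lower tip, z along the stick up to the grip end. From 100 to 185 mm a flat grip, 18 mm thick across its y and 28 mm wide along its x; below that round, 18 mm in diameter, the last 55 mm a steel ferrule with a half-round end (radius 9 mm). 0.10 to 0.17 kg. Stands in the holder, leaning about 30 degrees from vertical
- stick_tip (a point): the lowest point of the stick's half-round tip (z = 0 of the stick)
- stick_grip (a point): on the stick's axis, 148 mm from the tip: the place to grip, across its y
- holder: fixed dark steel holder: base plate 130 x 90 x 12 mm, origin at the centre of its underside, and on it a slanted square socket, 40 x 40 mm inside, 5 mm walls, 80 mm deep. The socket's axis lies in the holder's xz plane and leans 30 degrees from vertical, its mouth towards the holder's -x (roughly towards the robot)
- holder_floor (a point): centre of the socket's inner floor
- holder_mouth (a point): centre of the socket's mouth, 80 mm along its axis from holder_floor
- shaker: fixed grey shaker base, 170 x 170 x 30 mm, origin at the centre of its underside, x away from the robot (far), y to the robot's left. It carries, centred, a round sprung aluminium tub
- tub_axis (a point): point on the base's top, on the tub's axis. The tub: 200 mm in diameter, 50 mm high, walls 4 mm, floor 6 mm, held on upright springs (0.5 N per mm), moves only up and down. How high it floats depends on its weight: its inner floor stands 50 to 62 mm above the table at the start (find it by touch), its rim 44 mm above the floor
- lamp: fixed grey bench lamp: base disc 100 mm in diameter and 14 mm high beyond the tub (origin: centre of its underside), post 16 mm thick, 313 mm tall, and an arm towards the lamp's -x that carries a bar head 45 (x) x 200 (y) x 30 mm, centred 130 mm from the post, its underside 275 mm above the table: it hangs over the tub's middle and far part
- blade_l: loose wooden table-tennis blade lying on the left: disc 152 mm in diameter centred at x = 80 mm, 12 mm high; handle 100 x 26 x 23 mm centred at x = -40 mm. Leave alone
- blade_r: the same, lying on the right. Leave alone
- glue_jar: loose small white jar, 44 mm in diameter, 60 mm high, origin under its centre; between and in front of the tub and the holder. Leave alone
- tape_roll: loose roll of paper tape, 80 mm outside diameter, 24 mm high, lying flat beyond and between them, origin under its centre. Leave alone
- bead0: barrel-shaped fired-clay bead in the tub, 24 mm in diameter, 20 mm high, 14 g, origin at its centre, all seven alike
- bead1: bead like bead0
- bead2: bead like bead0
- bead3: bead like bead0
- bead4: bead like bead0
- bead5: bead like bead0
- bead6: bead like bead0
Things that resemble listed ones, but are neither listed nor needed, are in the scene too. Leave any blue or white look-alike of the stick alone.

How it is judged:
On the way, in this order (a step that is already met when the one before it is completed fails the run):
1. turn 1: the tip rubs the tub's floor on its near side (x of stick_tip in the frame of shaker below -0.025 m and y of stick_tip in the frame of shaker between -0.02 and 0.02 m and z of stick_tip in the frame of shaker below 0.068 m and contact force between stick and shaker above 0.3 N), for 0.02 s.
2. turn 1: the tip rubs the tub's floor on its left side (y of stick_tip in the frame of shaker above 0.025 m and x of stick_tip in the frame of shaker between -0.02 and 0.02 m and z of stick_tip in the frame of shaker below 0.068 m and contact force between stick and shaker above 0.3 N), for 0.02 s.
3. turn 1: the tip rubs the tub's floor on its far side (x of stick_tip in the frame of shaker above 0.025 m and y of stick_tip in the frame of shaker between -0.02 and 0.02 m and z of stick_tip in the frame of shaker below 0.068 m and contact force between stick and shaker above 0.3 N), for 0.02 s.
4. turn 1: the tip rubs the tub's floor on its right side (y of stick_tip in the frame of shaker below -0.025 m and x of stick_tip in the frame of shaker between -0.02 and 0.02 m and z of stick_tip in the frame of shaker below 0.068 m and contact force between stick and shaker above 0.3 N), for 0.02 s.
5. turn 2: the tip rubs the tub's floor on its near side (all of step 1), for 0.02 s.
6. turn 2: the tip rubs the tub's floor on its left side (all of step 2), for 0.02 s.
7. turn 2: the tip rubs the tub's floor on its far side (all of step 3), for 0.02 s.
8. turn 2: the tip rubs the tub's floor on its right side (all of step 4), for 0.02 s.
9. back at the near side: two full turns done (all of step 5), for 0.02 s.
At the end, for the whole second after the job is handed in: the stick stands in the holder, its tip within 22 mm of the centre of the socket's floor, at rest; every bead lies in the tub, at rest, more than 12 mm from where it started (distance between stick_tip and holder_floor below 0.022 m and linear speed of stick below 0.02 m/s and distance of each of bead0, bead1, bead2, bead3, bead4, bead5, bead6 from where it was at the start of the episode above 0.012 m and horizontal distance between each of bead0, bead1, bead2, bead3, bead4, bead5, bead6 and shaker below 0.096 m and z of bead0 in the frame of shaker between 0.045 and 0.1 m and linear speed of each of bead0, bead1, bead2, bead3, bead4, bead5, bead6 below 0.03 m/s and z of bead1 in the frame of shaker between 0.045 and 0.1 m and z of bead2 in the frame of shaker between 0.045 and 0.1 m and z of bead3 in the frame of shaker between 0.045 and 0.1 m and z of bead4 in the frame of shaker between 0.045 and 0.1 m and z of bead5 in the frame of shaker between 0.045 and 0.1 m and z of bead6 in the frame of shaker between 0.045 and 0.1 m); the robot touches nothing.
It fails at once if the lamp is bumped (over 3 N) (contact force between anything else and lamp above 3 N).
It fails at once if the stick is pressed hard on the tub (over 8 N) (contact force between stick and shaker above 8 N).
It fails at once if the fingers go into the tub or touch a bead (contact force between the fingers and shaker above 1 N or contact force between the fingers and bead0 above 1 N or contact force between the fingers and bead1 above 1 N or contact force between the fingers and bead2 above 1 N or contact force between the fingers and bead3 above 1 N or contact force between the fingers and bead4 above 1 N or contact force between the fingers and bead5 above 1 N or contact force between the fingers and bead6 above 1 N).
It fails at once if a blade, the glue jar or the tape roll is shifted more than 30 mm (distance of any of blade_l, blade_r, glue_jar, tape_roll from where it was at the start of the episode above 0.03 m).
It also fails if it takes over 72 s, if anything falls off the work surface, if the arm or the gripper's body presses on something with over 40 N, if the wrist force passes 120 N, or if a joint passes its speed limit or range.

ROBOT

A 6-joint arm with a two-finger parallel gripper is mounted at the origin on the work surface. World frame = base frame: x ahead of the robot, y to its left, z up, the work surface at z = 0. Lengths are in m, angles in rad, forces in N, time in s.
With the tool pointing down it reaches from about 0.275 to 0.725 m from the base axis. Payload 5.6 kg.
Tool frame: the origin (TCP) lies on the centre line of the jaws, within the pads' length; the fingertips stand r.tcp_to_tips ahead of it and the grasp point (between the pads) lies 6 mm ahead of it (r.tcp_to_tips is the distance from the TCP to the fingertips, in m); z points along the fingers, y is the line along which they close (so a half turn about z gives the same grasp; the last joint's range is limited). The gripper opens to 85 mm and grips with 20 to 120 N. Pads are 22 mm wide; open, the fingers measure 114 mm over their backs; the gripper's body (76 mm by 85 mm) begins 54 mm behind the grasp point. The pads swing forward as they close: fully open they stand 13 mm farther back than shut.
Start: joints at [0.285, 0.255, 0.108, 0, -1.424, -0.285], TCP at [0.55, 0, 0.256] pointing down, gripper open.
Joint ranges: [-2.95, 2.95], [-1.21, 1.97], [-1.09, 1.5], [-2.87, 1.71], [-2.94, -0.07], [-3.05, 3.05]. Speed limits (rad/s): [2.57, 2.57, 3.14, 3.14, 3.14, 3.14].

INTERFACE

Orientations are given as a unit quaternion [x, y, z, w].
In Python, from cell import get_obs, vision, job, r gives the robot as it stands. The module is installed in compiled form; this text tells all that it offers.
- The arm moves only by the shell command python3 -m creep 'ROWS' [FORCE]. ROWS is JSON, a list of rows, each a list of 5 numbers: the shift along the tool's x, y, z in units of 30 mm (1.0 is 30 mm), then the turn about the tool's z in units of 6 degrees (1.0 is 6 degrees), then the closure, from 0 (fully open) to 1 (shut). In form: [[tx, ty, tz, roll, gripper], ...]. A call has 1 to 5 rows; each row shifts and turns the commanded pose from where the row before left it, along the tool's axes as they then stand; what a row does not reach is not made up. A row lasts 1/12 s, in which the tool goes at most 41.7 mm and 7.16 degrees, less where a joint would pass 70% of its speed; a pose out of reach is approached as far as the arm can. A call is refused whole if a number of a shift passes 1 or a number of a turn 1, either way. A call with a gripper value outside its range is refused whole. The fingers move at their own pace and stop on an object; FORCE is the grip in N (left out, the last holds). Time passes only in rows, so rows that do not move let the fingers close. It gives the time, the measured TCP pose, the force, the opening and the grip force at its end, in the units of the state.
- get_obs(): the state, without advancing time (a new reading comes with each control period).
- vision.snapshot(name): name is "scene" or "side" or "wrist"; returns (picture, depth): 480x640x3 uint8, blue, green, red; 480x640 float32, m along the optical axis (not along the pixel's ray), 0 where there is no reading.
- vision.get_calibration(name): a dict with "fx", "fy", "cx", "cy" (pixels), "R" (3x3) and "t" (3): a world point X has camera coordinates R X + t. Camera axes: x right, y down, z forward; pixel columns grow to the right and rows downward; lengths in m; the calibration is good to about 2 mm. The wrist camera is an equidistant fisheye: a pixel r from the principal point sees the ray r / f radians off the axis. A picture is of the moment at which its call begins: read the wrist's pose just before it. get_calibration takes no time and is no camera call; for the wrist camera it gives the pose at the moment of the call.
- job.finish_job(): hands the job in; it is judged then, once.
Trained networks look in the newest picture that a camera, given by its name, has taken for a name from the list of things; names that differ only in an ending like _2 or _b are one class to them, and where a whole thing is asked for, a point or a joint stands for the part that bears it (a point fixed in the world has none). Each returns a list of dicts, best first, with "confidence" (0 to 1); they miss things now and then, are a little off and sometimes report something else, mostly with a low value. They report only what shows in the picture. A call takes as long as a camera call. They do not tell look-alikes from the thing itself.
- vision.boxes_of(camera, target): "point" ([row, column] in pixels, amid what is visible of it).
- vision.pinpoint(camera, target): "point" ([row, column] in pixels: a listed point, or the origin of a listed thing).
The state is a dict: "clock": time; "qpos": joint angles; "qd": joint speeds; "effort": joint torques, N m; "position": TCP position; "tool_rot": TCP orientation; "contact_force": force on the tool from outside, world axes, zero at the start; "wrist_torque": the same for the moment, N m; "grip_width": opening from 0.0 (shut) to 1.0 (fully open); "grasp_force": force on a finger pad.
Only numpy, scipy, OpenCV 4.12 (cv2) and the standard library are available. Lean on these libraries where they do the work, as an engineer would, in place of code of your own. Each camera call takes 0.05 s, during which the arm holds its last target. There are 200 camera calls.

## Working session

There is one attempt and no reset: what is moved stays moved. The work goes in short steps, Python scripts to look and compute and a shell command to move; the robot and the scene stay as the last step left them, time stands still between calls to the robot, and variables do not carry over. Pictures are saved under pics/ and viewed, at most 10 in all, crops included, and the job is handed in when it is done.

```bash
mkdir -p pics; cat > h.py <<'E'
import numpy as np, cv2
from cell import get_obs, vision, job, r
def world(cam,pt,depth,cal=None):
    c=cal or vision.get_calibration(cam); v,u=pt
    d=depth[int(v)-1:int(v)+2,int(u)-1:int(u)+2]; d=np.median(d[d>0]) if (d>0).any() else 0
    p=np.array([(u-c['cx'])/c['fx']*d,(v-c['cy'])/c['fy']*d,d])
    return np.array(c['R']).T@(p-np.array(c['t']))
def ray(cam,pt,z):
    c=vision.get_calibration(cam); v,u=pt; R=np.array(c['R']); o=-R.T@np.array(c['t'])
    d=R.T@np.array([(u-c['cx'])/c['fx'],(v-c['cy'])/c['fy'],1]); return o+d*(z-o[2])/d[2]
def proj(cam,X):
    c=vision.get_calibration(cam); p=np.array(c['R'])@np.array(X)+np.array(c['t']); return p[1]/p[2]*c['fy']+c['cy'],p[0]/p[2]*c['fx']+c['cx']
E
python3 - <<'E'
from h import *
np.set_printoptions(precision=3,suppress=True)
print(get_obs()['position'],get_obs()['tool_rot'],r.tcp_to_tips)
for cam in ['scene','side']:
    im,d=vision.snapshot(cam); cv2.imwrite(f'pics/{cam}0.png',im); np.save(f'{cam}0.npy',d)
    c=vision.get_calibration(cam); R=np.array(c['R']); print(cam,'campos',-R.T@np.array(c['t']))
    for n in ['stick_tip','stick_grip','holder','holder_floor','holder_mouth','shaker','tub_axis','lamp','glue_jar','tape_roll','blade_l','bead0']:
        for q in vision.pinpoint(cam,n)[:8 if n=='bead0' else 2]:
            print(n,round(q['confidence'],2),np.round(q['point'],1),world(cam,q['point'],d))
E
```

```text
[0.55  0.    0.255] [-0.707  0.707  0.001 -0.001] 0.025
scene campos [1.046 0.624 0.672]
stick_tip 0.79 [262.6 307. ] [ 0.373 -0.072  0.001]
stick_tip 0.45 [193.8 320.3] [ 0.079 -0.323  0.   ]
stick_grip 0.67 [210.9 214. ] [ 0.556 -0.181  0.168]
stick_grip 0.58 [247.3 248.4] [0.728 0.179 0.32 ]
holder 0.73 [284.8 200.9] [ 0.625 -0.155  0.014]
holder_floor 0.88 [275.4 190.6] [ 0.649 -0.151  0.054]
holder_mouth 0.62 [240.2 202.1] [ 0.594 -0.181  0.107]
holder_mouth 0.45 [402.5 254.6] [0.737 0.184 0.015]
shaker 0.75 [352.4 322.1] [0.629 0.234 0.096]
shaker 0.17 [274.  188.7] [ 0.651 -0.154  0.057]
tub_axis 0.77 [340.9 320.4] [0.591 0.192 0.067]
lamp 0.92 [403.5 256.2] [0.735 0.187 0.014]
glue_jar 0.85 [280.4 319. ] [0.428 0.025 0.027]
tape_roll 0.97 [348.5 200.8] [0.727 0.003 0.   ]
blade_l 0.97 [436.  452.5] [0.548 0.45  0.018]
blade_l 0.69 [316.2 341.3] [0.515 0.172 0.068]
bead0 0.69 [315.5 296.5] [0.58  0.117 0.072]
bead0 0.63 [334.6 302.2] [0.605 0.159 0.068]
bead0 0.62 [342.4 338.2] [0.572 0.218 0.07 ]
bead0 0.59 [343.5 313.8] [0.607 0.192 0.071]
bead0 0.55 [311.1 320.8] [0.537 0.1
[... 606 characters left out ...]
r_mouth 0.6 [266.8 396.4] [ 0.577 -0.199  0.113]
shaker 0.84 [243.7 307.9] [0.494 0.087 0.069]
tub_axis 0.66 [236.4 310.8] [0.502 0.084 0.093]
lamp 0.56 [229.8 353.2] [0.718 0.149 0.01 ]
glue_jar 0.77 [284.4 300.4] [ 0.398 -0.01   0.019]
tape_roll 0.69 [252.3 387.2] [ 0.534 -0.204  0.176]
blade_l 0.76 [373.9 420.3] [ 0.42  -0.462  0.02 ]
blade_l 0.64 [209.5 258.6] [0.529 0.422 0.023]
bead0 0.6 [234.3 324.4] [0.567 0.104 0.068]
bead0 0.58 [229.3 328.5] [0.612 0.143 0.051]
bead0 0.52 [219.  316.8] [0.601 0.189 0.07 ]
bead0 0.48 [222.7 305.2] [0.563 0.199 0.065]
bead0 0.44 [233.  312.6] [0.551 0.143 0.059]
bead0 0.39 [226.8 299.3] [0.531 0.185 0.068]
bead0 0.39 [235.9 295.5] [0.471 0.118 0.088]
```

View pics/scene0.png

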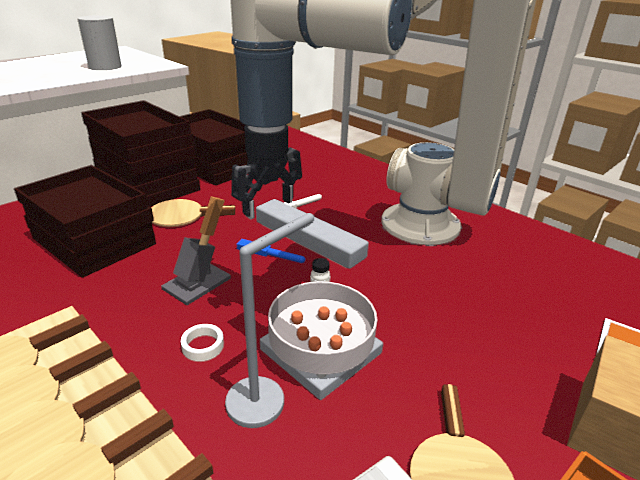

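View pics/side0.png

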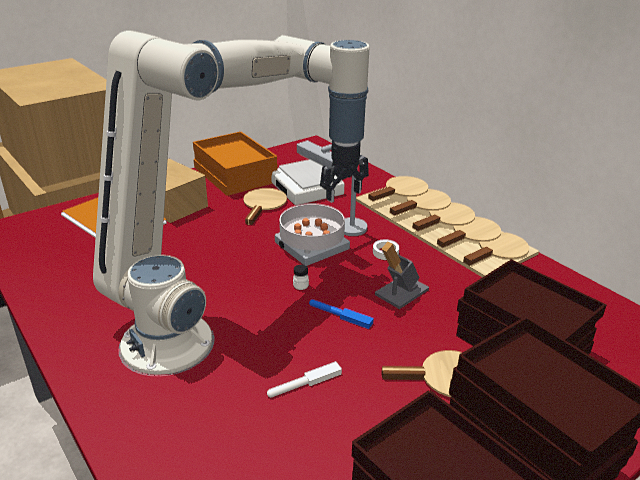

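```bash
python3 - <<'E'
from h import *
np.set_printoptions(precision=3,suppress=True)
P={}
for cam in ['scene','side']:
    c=vision.get_calibration(cam); d=np.load(f'{cam}0.npy'); v,u=np.mgrid[0:480,0:640]
    p=np.stack([(u-c['cx'])/c['fx']*d,(v-c['cy'])/c['fy']*d,d],-1).reshape(-1,3)[d.ravel()>0]
    X=(p-np.array(c['t']))@np.array(c['R']); P[cam]=X; np.save(f'{cam}_pc.npy',X)
    def box(lo,hi): 
        m=((X>lo)&(X<hi)).all(1); return X[m]
    # tub rim (z 0.092..0.112) circle fit
    q=box([.42,.02,.09],[.70,.30,.114])
    z=np.median(q[:,2]); 
    hist=np.histogram(q[:,2],bins=np.arange(.09,.115,.002)); print(cam,'rim hist',hist[0])
    A=np.c_[2*q[:,:2],np.ones(len(q))]
    for k in range(12):
        s=np.linalg.lstsq(A,(q[:,:2]**2).sum(1),rcond=None)[0]; R=np.sqrt(s[2]+s[0]**2+s[1]**2)
        m=abs(np.hypot(*(q[:,:2]-s[:2]).T)-.098)<max(.005,.03-.003*k); q=q[m];A=A[m]
    print('tub',s[:2],R,len(q))
    # lamp head
    q=box([.45,0,.265],[.75,.4,.33]); print('lamp head',len(q),np.percentile(q,[1,5,50,95,99],axis=0))
    # stick grip region
    q=box([.40,-.28,.125],[.70,-.08,.24]); print('grip',len(q),q.mean(0),np.percentile(q,[1,99],axis=0)); 
    w,V=np.linalg.eigh(np.cov(q.T)); print(V[:,2])
E
```

```text
scene rim hist [172 180 290 325  33   0   0   0   0   0   0   0]
tub [0.562 0.166] 0.09751159888174055 997
lamp head 5402 [[0.485 0.003 0.269]
 [0.507 0.01  0.278]
 [0.617 0.175 0.306]
 [0.733 0.264 0.322]
 [0.739 0.266 0.328]]
grip 512 [ 0.562 -0.184  0.16 ] [[ 0.531 -0.199  0.126]
 [ 0.59  -0.177  0.196]]
[-0.539 -0.06   0.84 ]
side rim hist [73 91 69 43 13  5  2  1  0  0  0  0]
tub [0.56 0.16] 0.09775850383372577 256
lamp head 756 [[0.477 0.001 0.272]
 [0.483 0.004 0.277]
 [0.583 0.162 0.303]
 [0.615 0.247 0.319]
 [0.625 0.258 0.326]]
grip 261 [ 0.55  -0.199  0.164] [[ 0.528 -0.207  0.126]
 [ 0.584 -0.185  0.196]]
[-0.51   0.018  0.86 ]
```

```bash
cat > fit.py <<'E'
from h import *
from scipy.optimize import least_squares
from scipy.spatial.transform import Rotation as Ro
np.set_printoptions(precision=3,suppress=True)
def sdf(p,h):
    q=abs(p)-h; return np.linalg.norm(np.maximum(q,0),axis=1)+np.minimum(q.max(1),0)
E
python3 - <<'E'
from fit import *
def tri(n,gate=None,i=(0,0)):
    rs=[]
    for k,cam in enumerate(['scene','side']):
        c=vision.get_calibration(cam);R=np.array(c['R']);o=-R.T@np.array(c['t']);v,u=i[k]
        d=R.T@np.array([(u-c['cx'])/c['fx'],(v-c['cy'])/c['fy'],1]);rs.append((o,d/np.linalg.norm(d)))
    M=sum(np.eye(3)-np.outer(d,d) for o,d in rs);b=sum((np.eye(3)-np.outer(d,d))@o for o,d in rs)
    x=np.linalg.solve(M,b); print(n,x,[round(np.linalg.norm(np.cross(x-o,d)),4) for o,d in rs])
tri('grip',i=((210.9,214),(255.5,387.7)));tri('floor',i=((275.4,190.6),(281.5,406.2)));tri('mouth',i=((240.2,202.1),(266.8,396.4)))
tri('holder',i=((284.8,200.9),(291.3,399.9)));tri('shaker',i=((352.4,322.1),(243.7,307.9)));tri('tubaxis',i=((340.9,320.4),(236.4,310.8)));tri('lamp',i=((403.5,256.2),(229.8,353.2)))
tri('jar',i=((280.4,319),(284.4,300.4)))
X=[np.load(c+'_pc.npy') for c in('scene','side')]
sel=lambda lo,hi,w=(0,1):np.vstack([x[((x>lo)&(x<hi)).all(1)] for x in [X[i] for i in w]])
q=sel([.46,-.25,.12],[.65,-.13,.24])
def f(p):
    loc=Ro.from_rotvec(p[3:6]).inv().apply(q-p[:3]); return sdf(loc-[0,0,-.0055],np.array([.014,.009,.0425]))
best=None
for y in(-.3,0,.3):
    s=least_squares(f,np.r_[.553,-.192,.165,Ro.from_euler('YZ',[-30,y*57.3],degrees=True).as_rotvec()],loss='soft_l1',f_scale=.002)
    print(s.cost,s.x[:3],Ro.from_rotvec(s.x[3:]).as_matrix(),np.median(abs(s.fun)),len(q))
h=sel([.5,.06,.28],[.70,.30,.309],(0,)); 
for y in (-.2,.2):
    s=least_squares(lambda p:sdf(Ro.from_euler('z',p[2]).inv().apply(h-[p[0],p[1],.29]),np.array([.0225,.1,.015])),[.605,.18,y],loss='soft_l1',f_scale=.002); print('head',s.x,s.cost,np.median(abs(s.fun)),len(h))
E
```

```text
grip [ 0.546 -0.196  0.158] [np.float64(0.0011), np.float64(0.0011)]
floor [ 0.635 -0.182  0.031] [np.float64(0.0022), np.float64(0.0022)]
mouth [ 0.589 -0.188  0.102] [np.float64(0.0008), np.float64(0.0008)]
holder [ 0.618 -0.175 -0.   ] [np.float64(0.0042), np.float64(0.0042)]
shaker [0.559 0.173 0.002] [np.float64(0.0033), np.float64(0.0033)]
tubaxis [0.563 0.167 0.031] [np.float64(0.0008), np.float64(0.0008)]
lamp [ 0.731  0.171 -0.004] [np.float64(0.0052), np.float64(0.0052)]
jar [0.408 0.005 0.006] [np.float64(0.0006), np.float64(0.0006)]
0.0008420135494934563 [ 0.557 -0.191  0.157] [[ 0.857 -0.15  -0.492]
 [ 0.132  0.989 -0.072]
 [ 0.498 -0.003  0.867]] 0.0010311501532532128 810
0.0008420135494429444 [ 0.557 -0.191  0.157] [[ 0.857 -0.15  -0.492]
 [ 0.132  0.989 -0.072]
 [ 0.498 -0.003  0.867]] 0.001031150147586678 810
0.0008420111197939856 [ 0.557 -0.191  0.157] [[ 0.857 -0.151 -0.492]
 [ 0.132  0.989 -0.072]
 [ 0.498 -0.003  0.867]] 0.0010312579566395903 810
head [0.602 0.165 0.075] 0.0018067817642590698 0.0007506243218024615 2986
head [0.602 0.165 0.075] 0.0018067817642590626 0.0007506243218024615 2986
```

```bash
python3 -m creep '[[1,0,0,0,0],[1,0,0,0,0],[1,0,0,0,0],[0,0,0,1,0],[0,0,0,1,0]]' 100 >/dev/null; python3 -m creep '[[0,0,0,1,0],[0,0,0,1,0],[0,0,0,1,0],[0,0,0,1,0],[0,0,0,1,0]]'>/dev/null;  python3 -m creep '[[0,0,0,1,0],[0,0,0,1,0],[0,0,0,1,0],[0,0,0,1,0],[0,0,0,1,0]]'>/dev/null; python3 -m creep '[[0,0,0,1,0],[0,0,0,0.57,0],[0,0,0,0,0],[0,0,0,0,0]]'
cat > st.py <<'E'
from fit import *
import sys
o=get_obs(); Q=Ro.from_quat(o['tool_rot']).as_matrix(); p=np.array(o['position'])
print('t',round(o['clock'],2),'p',p,'y',Q[:,1],'F',np.array(o['contact_force']),'w',round(o['grip_width'],3),'g',round(o['grasp_force'],1))
if len(sys.argv)>3:
    print('delta tool units',Q.T@(np.array([float(a) for a in sys.argv[1:4]])-p)/.03)
E
python3 st.py .557 -.191 .163
```

```text
clock: 2.88
position: [0.55, -0.09, 0.2563]
tool_rot: [-0.076, 0.997, -0.0, -0.0]
contact_force: [-0.0, 0.9, -0.6]
grip_width: 1.001
grasp_force: 0.0
t 2.88 p [ 0.55  -0.09   0.256] y [-0.151  0.989 -0.   ] F [-0.048  0.86  -0.612] w 1.001 g 0.0
delta tool units [ 0.278 -3.364  3.109]
```

```bash
python3 -m creep '[[0.28,-0.9,0,0,0],[0,-0.9,0,0,0],[0,-0.9,0,0,0],[0,-0.66,0,0,0],[0,0,0,0,0]]' >/dev/null;  python3 -m creep '[[0,0,0.7,0,0],[0,0,0.7,0,0],[0,0,0.7,0,0],[0,0,0.7,0,0],[0,0,0.3,0,0]]'>/dev/null; python3 -m creep '[[0,0,0,0,0],[0,0,0,0,0]]' >/dev/null;python3 st.py .557 -.191 .163; python3 -m creep '[[0,0,0,0,0.4],[0,0,0,0,0.6],[0,0,0,0,0.8],[0,0,0,0,1],[0,0,0,0,1]]' 100 >/dev/null;python3 -m creep '[[0,0,0,0,1],[0,0,0,0,1],[0,0,0,0,1],[0,0,0,0,1],[0,0,0,0,1]]';python3 st.py
```

```text
t 3.88 p [ 0.557 -0.191  0.164] y [-0.15   0.989 -0.001] F [-0.915  0.138  0.134] w 1.002 g 0.0
delta tool units [-0.    -0.005  0.029]
clock: 4.72
position: [0.5569, -0.191, 0.1637]
tool_rot: [-0.075, 0.997, -0.0, 0.0]
contact_force: [-0.2, -0.1, 4.4]
grip_width: 0.198
grasp_force: 97.3
t 4.72 p [ 0.557 -0.191  0.164] y [-0.149  0.989 -0.   ] F [-0.176 -0.12   4.434] w 0.198 g 97.3
```

```bash
python3 - <<'E'
from h import *
im,d=vision.snapshot('side'); cv2.imwrite('pics/side1.png',cv2.resize(im[180:330,290:490],(800,600)))
E
```

```text
(no output)
```

View pics/side1.png

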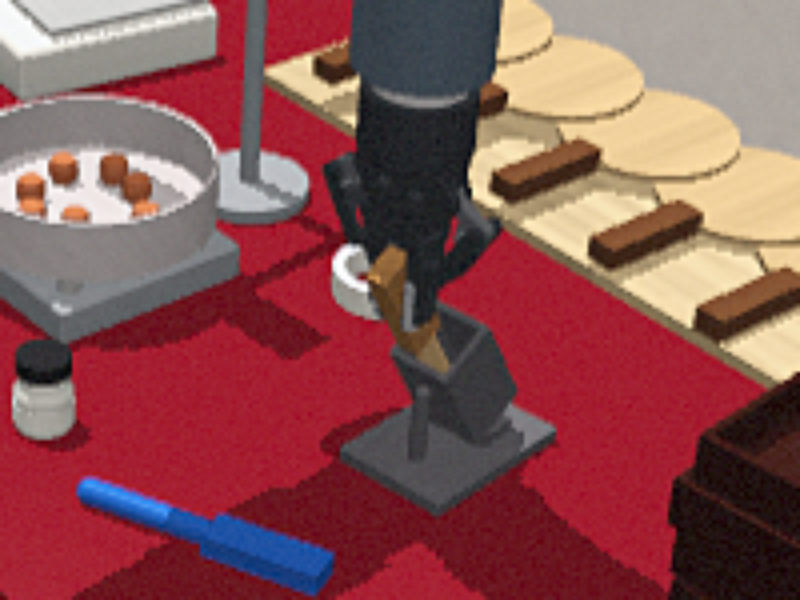

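```bash
python3 -m creep '[[0.11,0,-0.2,0,1],[0.17,0,-0.3,0,1],[0.23,0,-0.4,0,1],[0.28,0,-0.5,0,1],[0.28,0,-0.5,0,1]]' >/dev/null; python3 st.py; python3 -m creep '[[0.28,0,-0.5,0,1],[0.28,0,-0.5,0,1],[0.28,0,-0.5,0,1],[0.2,0,-0.5,0,1],[0,0,0,0,1]]' >/dev/null; python3 st.py;python3 -m creep '[[0,0,0,0.5,1],[0,0,0,0.5,1],[0,0,0,0.43,1],[0,0,0,0,1]]' >/dev/null;python3 st.py .443 .166 .285
python3 - <<'E'
from h import *
o=get_obs(); d=np.load('scene0.npy')
im,d=vision.snapshot('side'); 
c=vision.get_calibration('side'); v,u=np.mgrid[0:480,0:640]
p=np.stack([(u-c['cx'])/c['fx']*d,(v-c['cy'])/c['fy']*d,d],-1).reshape(-1,3)
X=(p-np.array(c['t']))@np.array(c['R']); P=np.array(o['position']); X=X-P
for z in np.arange(-.16,.3,.02):
    m=(abs(X[:,2]-z)<.01)&(abs(X[:,:2])<.12).all(1)
    if m.sum()>3: print(round(z,2),np.round(np.percentile(X[m],[2,98],axis=0)[:,:2].ravel(),3),m.sum())
E
```

```text
t 5.18 p [ 0.524 -0.196  0.222] y [-0.149  0.989  0.   ] F [ 0.644  0.013 -1.427] w 0.2 g 97.3
t 5.6 p [ 0.493 -0.201  0.285] y [-0.149  0.989 -0.003] F [-0.138 -0.632 -0.66 ] w 0.195 g 97.6
t 5.93 p [ 0.493 -0.2    0.28 ] y [0.002 1.    0.001] F [ 0.382 -0.126 -1.966] w 0.201 g 97.5
delta tool units [ 1.695 12.205 -0.171]
-0.12 [ 0.051 -0.013  0.075 -0.   ] 41
-0.1 [ 0.038 -0.012  0.063 -0.001] 40
-0.08 [ 0.027 -0.014  0.049 -0.   ] 45
-0.06 [ 0.01  -0.013  0.04  -0.   ] 43
-0.04 [-0.002 -0.013  0.032  0.006] 71
-0.02 [-0.014 -0.024  0.025  0.016] 73
-0.0 [-0.025 -0.025  0.006  0.002] 103
0.02 [-0.029 -0.041  0.01   0.034] 201
0.04 [-0.02  -0.054  0.012  0.051] 233
0.06 [-0.019 -0.065  0.012  0.059] 272
0.08 [-0.021 -0.063  0.008  0.055] 279
0.1 [-0.037 -0.04   0.013  0.007] 133
0.12 [-0.039 -0.04   0.017  0.016] 254
0.14 [-0.039 -0.04   0.02   0.017] 306
0.16 [-0.044 -0.047  0.018  0.018] 178
0.18 [-0.046 -0.047  0.023  0.017] 328
0.2 [-0.047 -0.047  0.024  0.018] 335
0.22 [-0.047 -0.047  0.023  0.018] 333
0.24 [-0.046 -0.048  0.023  0.016] 345
0.26 [-0.046 -0.047  0.023  0.017] 339
0.28 [-0.049 -0.051  0.024  0.022] 357
```

```bash
python3 -m creep '[[0.3,0.4,0,0,1],[0.4,0.8,0,0,1],[0.4,0.9,0,0,1],[0.4,0.9,0,0,1],[0.2,0.9,0,0,1]]' >/dev/null; python3 -m creep '[[0,0.9,0,0,1],[0,0.9,0,0,1],[0,0.9,0,0,1],[0,0.9,0,0,1],[0,0.9,0,0,1]]'>/dev/null; python3 -m creep '[[0,0.9,0,0,1],[0,0.9,0,0,1],[0,0.9,0,0,1],[0,0.7,0,0,1],[0,0.4,0,0,1]]' >/dev/null; python3 -m creep '[[0,0,0,0,1],[0,0,0,0,1]]' >/dev/null; python3 st.py
cat > tip.py <<'E'
from fit import *
o=get_obs(); P=np.array(o['position']); G=P+[0,0,-.006]
qs=[]
for cam in('scene','side'):
    im,d=vision.snapshot(cam); cv2.imwrite(f'pics/tip_{cam}_{o["clock"]:.1f}.png',im)
    c=vision.get_calibration(cam); v,u=np.mgrid[0:480,0:640]
    p=np.stack([(u-c['cx'])/c['fx']*d,(v-c['cy'])/c['fy']*d,d],-1).reshape(-1,3)
    X=(p-np.array(c['t']))@np.array(c['R']); X=X[d.ravel()>0]
    Y=X-G; a=np.array([.5,0,-.866]); s=Y@a; m=(s>.045)&(s<.16)&(np.linalg.norm(Y-np.outer(s,a),axis=1)<.025)&(X[:,2]>.07); qs.append(X[m]); print(cam,m.sum())
    for b in vision.pinpoint(cam,'stick_tip')[:3]: print('  pp',round(b['confidence'],2),np.round(b['point'],1),'pred',np.round(proj(cam,G+.148*a),1))
q=np.vstack(qs); 
def f(p):
    a=np.array([np.sin(p[2])*np.cos(p[3]),np.sin(p[2])*np.sin(p[3]),-np.cos(p[2])]); Y=q-G-[p[0],p[1],0]; s=Y@a; L=p[4]
    # capsule
    t=np.minimum(s,L-.009); return np.linalg.norm(Y-np.outer(t,a),axis=1)-.009
s=least_squares(f,[0,0,.52,0,.148],loss='soft_l1',f_scale=.0015); p=s.x
a=np.array([np.sin(p[2])*np.cos(p[3]),np.sin(p[2])*np.sin(p[3]),-np.cos(p[2])]); T=G+[p[0],p[1],0]+p[4]*a
print('fit',p,np.median(abs(s.fun)),'tip',T,'tip-TCP',T-P)
E
python3 tip.py
```

```text
t 7.4 p [0.443 0.166 0.28 ] y [-0.002  1.    -0.001] F [-0.185 -0.087 -1.051] w 0.195 g 97.7
scene 220
  pp 0.8 [261.8 304. ] pred [282.5 340.2]
  pp 0.77 [194.4 317. ] pred [282.5 340.2]
  pp 0.57 [281.6 340.3] pred [282.5 340.2]
side 161
  pp 0.85 [394.9 264.8] pred [208.1 299. ]
  pp 0.79 [298.5 309.2] pred [208.1 299. ]
  pp 0.67 [208.9 300.5] pred [208.1 299. ]
fit [ 0.001 -0.     0.511 -0.001  0.147] 0.0013457011459463717 tip [0.516 0.165 0.145] tip-TCP [ 0.073 -0.    -0.135]
```

```bash
cat > beads.py <<'E'
from fit import *
import sys
C=np.array([.562,.166]); zf=float(sys.argv[1])
def beads():
    out={}
    for cam in('scene','side'):
        im,d=vision.snapshot(cam); cv2.imwrite(f'pics/b_{cam}_{get_obs()["clock"]:.1f}.png',im)
        L=[]
        for b in vision.pinpoint(cam,'bead0'):
            if b['confidence']<.15: continue
            x=ray(cam,b['point'],zf+.011)
            if np.hypot(*(x[:2]-C))<.1 and all(np.hypot(*(x[:2]-y[:2]))>.012 for y in L): L.append(np.r_[x[:2],b['confidence']])
        # colour blobs too
        hsv=cv2.cvtColor(im,cv2.COLOR_BGR2HSV); m=((hsv[...,0]<14)&(hsv[...,1]>110)&(hsv[...,2]>70)).astype(np.uint8)
        out[cam]=np.array(L); print(cam,'rel mm (x far,y left)'); print([tuple(np.round((l[:2]-C)*1000).astype(int).tolist())+(round(l[2],2),) for l in L])
    return out
o=beads(); np.savez(sys.argv[2],**o)
E
python3 beads.py .055 b0.npz
python3 - <<'E'
import cv2,glob
f=sorted(glob.glob('pics/b_*')); a=[cv2.resize(cv2.imread(x)[s],(400,300)) for x,s in zip(f,[(slice(260,380),slice(240,400)),(slice(180,285),slice(240,380))])]
cv2.imwrite('pics/beads0.png',cv2.hconcat(a))
E
```

```text
scene rel mm (x far,y left)
[(17, -50, np.float64(0.71)), (8, 42, np.float64(0.66)), (35, 26, np.float64(0.51)), (-33, -24, np.float64(0.5)), (38, -7, np.float64(0.5)), (-32, 29, np.float64(0.43)), (-50, 2, np.float64(0.41))]
side rel mm (x far,y left)
[(27, -21, np.float64(0.59)), (-31, 17, np.float64(0.57)), (2, -61, np.float64(0.52)), (-70, -16, np.float64(0.51)), (9, 32, np.float64(0.47)), (-35, -32, np.float64(0.45)), (34, 5, np.float64(0.39)), (-43, -52, np.float64(0.16))]
```

View pics/beads0.png

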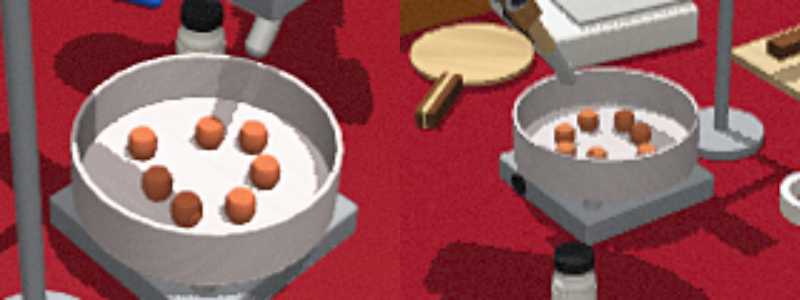

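```bash
python3 -m creep '[[-0.4,0,0,0,1],[-0.4,0,0.2,0,1],[-0.4,0,0.5,0,1],[0,0,0.5,0,1],[0,0,0.5,0,1]]' >/dev/null; python3 -m creep '[[0,0,0.5,0,1],[0,0,0.2,0,1],[0,0,0,0,1],[0,0,0,0,1],[0,0,0,0,1]]' >/dev/null;  python3 st.py; python3 -m creep '[[0,0,0,0,1]]'|grep -E 'force|pos'; python3 -m creep '[[0,0,0,0,1]]'|grep -E 'force|pos'
for i in 1 2; do python3 -m creep '[[0,0,0.1,0,1],[0,0,0,0,1]]'|grep -E 'contact|pos'; done
```

```text
t 8.63 p [0.48  0.166 0.209] y [-0.     1.     0.001] F [-0.1   -0.099 -0.946] w 0.199 g 97.8
position: [0.4797, 0.1659, 0.2093]
contact_force: [0.4, -0.7, -2.0]
grasp_force: 97.8
position: [0.4795, 0.1659, 0.2091]
contact_force: [-0.4, -0.4, -1.3]
grasp_force: 97.8
position: [0.479, 0.1657, 0.205]
contact_force: [0.2, 0.3, -2.5]
position: [0.4788, 0.1656, 0.2017]
contact_force: [0.8, 0.2, -2.0]
```

```bash
python3 -m creep '[[0,0,0.1,0,1],[0,0,0.1,0,1],[0,0,0,0,1]]'|grep -E 'contact|pos';python3 -m creep '[[0,0,0.1,0,1],[0,0,0,0,1]]'|grep -E 'contact|pos';python3 -m creep '[[0,0,0.1,0,1],[0,0,0,0,1]]'|grep -E 'contact|pos';python3 -m creep '[[0,0,0,0,1]]'|grep -E 'contact|pos';python3 -m creep '[[0,0,0,0,1]]'|grep -E 'contact|pos'
```

```text
position: [0.4787, 0.1655, 0.1954]
contact_force: [-0.3, -0.2, -1.6]
position: [0.4789, 0.1656, 0.1927]
contact_force: [0.2, 0.0, -1.4]
position: [0.4789, 0.1656, 0.1897]
contact_force: [0.2, 0.3, -1.1]
position: [0.4791, 0.1656, 0.1901]
contact_force: [0.1, 0.7, -1.3]
position: [0.4792, 0.1657, 0.1903]
contact_force: [0.3, 0.0, -2.2]
```

```bash
for k in 1 ; do python3 -m creep '[[0,0,0.1,0,1],[0,0,0,0,1]]'|grep -E 'contact|pos'; python3 -m creep '[[0,0,0,0,1]]'|grep -E 'contact'; python3 -m creep '[[0,0,0.1,0,1],[0,0,0,0,1]]'|grep -E 'contact|pos'; python3 -m creep '[[0,0,0,0,1]]'|grep -E 'contact';python3 -m creep '[[0,0,0.06,0,1],[0,0,0,0,1]]'|grep -E 'contact|pos'; python3 -m creep '[[0,0,0,0,1]]'|grep -E 'contact';done
```

```text
position: [0.479, 0.1657, 0.1869]
contact_force: [-0.5, -0.8, -1.7]
contact_force: [-0.2, 0.3, -1.2]
position: [0.4792, 0.1657, 0.1841]
contact_force: [0.9, -0.8, -0.6]
contact_force: [-0.1, 0.5, 0.5]
position: [0.4792, 0.1657, 0.1825]
contact_force: [-0.2, -0.4, 1.2]
contact_force: [-0.5, -0.6, 0.4]
```

```bash
python3 -m creep '[[0.3,0,0.01,0,1],[0.3,0,0,0,1],[0.3,0,0,0,1],[0.3,0,0,0,1],[0,0,0,0,1]]'|grep -E 'contact|pos';python3 -m creep '[[0,0,0,0,1]]'|grep -E 'contact|pos'; python3 -m creep '[[-0.05,0.4,0,0,1],[-0.15,0.37,0,0,1],[-0.25,0.32,0,0,1]]'|grep -E 'contact|pos';python3 -m creep '[[-0.32,0.25,0,0,1],[-0.37,0.15,0,0,1],[-0.4,0.05,0,0,1]]'|grep -E 'contact|pos';python3 -m creep '[[0,0,0,0,1]]'|grep -E 'contact|pos'
```

```text
position: [0.4409, 0.1654, 0.1823]
contact_force: [-2.2, 0.1, 1.8]
position: [0.4417, 0.1655, 0.1821]
contact_force: [-1.4, 0.8, 0.5]
position: [0.4564, 0.199, 0.182]
contact_force: [-1.5, -1.3, 1.9]
position: [0.4895, 0.2133, 0.1815]
contact_force: [-1.5, 0.7, 2.0]
position: [0.4917, 0.2133, 0.1816]
contact_force: [2.2, 0.9, 0.9]
```

```bash
python3 -m creep '[[-0.28,-0.05,0,0,1],[-0.26,-0.15,0,0,1],[-0.23,-0.25,0,0,1]]'|grep -E 'contact|pos';python3 -m creep '[[-0.18,-0.32,0,0,1],[-0.11,-0.37,0,0,1],[-0.04,-0.4,0,0,1]]'|grep -E 'contact|pos';python3 -m creep '[[0,0,0,0,1]]'|grep -E 'contact|pos'
python3 -m creep '[[0.04,-0.4,0,0,1],[0.11,-0.37,0,0,1],[0.18,-0.32,0,0,1]]'|grep -E 'contact|pos';python3 -m creep '[[0.23,-0.25,0,0,1],[0.26,-0.15,0,0,1],[0.28,-0.05,0,0,1]]'|grep -E 'contact|pos';python3 -m creep '[[0,0,0,0,1]]'|grep -E 'contact|pos'
```

```text
position: [0.5129, 0.1988, 0.182]
contact_force: [-1.4, 0.7, 2.0]
position: [0.5231, 0.1645, 0.1823]
contact_force: [0.8, 2.2, 1.0]
position: [0.5227, 0.1626, 0.1825]
contact_force: [0.1, -0.9, 0.8]
position: [0.5124, 0.1319, 0.1824]
contact_force: [1.1, 1.3, 0.8]
position: [0.4886, 0.1184, 0.1824]
contact_force: [0.9, 0.4, 0.6]
position: [0.4871, 0.1186, 0.1823]
contact_force: [-2.2, -0.4, 1.3]
```

```bash
python3 -m creep '[[0.4,0.05,0.02,0,1],[0.37,0.15,0,0,1],[0.32,0.25,0,0,1]]'|grep -E 'contact|pos';python3 -m creep '[[0.25,0.32,0,0,1],[0.15,0.37,0,0,1],[0.05,0.4,0,0,1]]'|grep -E 'contact|pos';python3 -m creep '[[0,0,0,0,1]]'|grep -E 'contact|pos';python3 st.py
python3 -m creep '[[-0.05,0.4,0,0,1],[-0.15,0.37,0,0,1],[-0.25,0.32,0,0,1]]'|grep -E 'contact|pos';python3 -m creep '[[-0.32,0.25,0,0,1],[-0.37,0.15,0,0,1],[-0.4,0.05,0,0,1]]'|grep -E 'contact|pos';python3 -m creep '[[0,0,0,0,1]]'|grep -E 'contact|pos'
python3 tip.py
```

```text
position: [0.4558, 0.1327, 0.1817]
contact_force: [1.6, -0.7, 1.7]
position: [0.4416, 0.1656, 0.1816]
contact_force: [0.1, -1.9, 1.3]
position: [0.4422, 0.1675, 0.1814]
contact_force: [-1.8, 2.1, 1.1]
t 13.47 p [0.442 0.168 0.181] y [-0.002  1.     0.   ] F [-1.773  2.12   1.098] w 0.193 g 98.4
position: [0.4562, 0.199, 0.1813]
contact_force: [-1.0, -1.5, 1.7]
position: [0.4893, 0.2132, 0.1809]
contact_force: [-2.5, 0.3, 1.9]
position: [0.4916, 0.2133, 0.1811]
contact_force: [0.4, 0.1, 1.8]
scene 430
  pp 0.87 [262.3 303.9] pred [348.3 337.9]
  pp 0.7 [352.5 340.3] pred [348.3 337.9]
  pp 0.69 [193.5 317.1] pred [348.3 337.9]
side 102
  pp 0.94 [395.3 265.1] pred [225.6 303.2]
  pp 0.78 [297.2 310.3] pred [225.6 303.2]
  pp 0.51 [222.6 302. ] pred [225.6 303.2]
fit [ 0.001  0.001  0.516 -0.     0.148] 0.0008802267169431008 tip [0.565 0.214 0.046] tip-TCP [ 0.074  0.001 -0.135]
```

```bash
python3 -m creep '[[-0.28,-0.05,0,0,1],[-0.26,-0.15,0,0,1],[-0.23,-0.25,0,0,1]]'|grep -E 'contact|pos';python3 -m creep '[[-0.18,-0.32,0,0,1],[-0.11,-0.37,0,0,1],[-0.04,-0.4,0,0,1]]'|grep -E 'contact|pos';python3 -m creep '[[0,0,0,0,1]]'|grep -E 'contact|pos'
python3 -m creep '[[0.04,-0.4,0,0,1],[0.11,-0.37,0,0,1],[0.18,-0.32,0,0,1]]'|grep -E 'contact|pos';python3 -m creep '[[0.23,-0.25,0,0,1],[0.26,-0.15,0,0,1],[0.28,-0.05,0,0,1]]'|grep -E 'contact|pos';python3 -m creep '[[0,0,0,0,1]]'|grep -E 'contact|pos'
python3 -m creep '[[0.4,0.05,0.01,0,1],[0.37,0.15,0,0,1],[0.32,0.25,0,0,1]]'|grep -E 'contact|pos';python3 -m creep '[[0.25,0.32,0,0,1],[0.15,0.37,0,0,1],[0.05,0.4,0,0,1]]'|grep -E 'contact|pos';python3 -m creep '[[0,0,0,0,1],[0,0,0,0,1]]'|grep -E 'contact|pos'
python3 beads.py .052 b1.npz
python3 - <<'E'
import cv2,glob,os
f=sorted(glob.glob('pics/b_*'),key=os.path.getmtime)[-2:]; a=[cv2.resize(cv2.imread(x)[s],(400,300)) for x,s in zip(f,[(slice(260,380),slice(240,400)),(slice(180,285),slice(240,380))])]
cv2.imwrite('pics/beads1.png',cv2.hconcat(a))
E
```

```text
position: [0.5126, 0.1985, 0.1814]
contact_force: [-1.7, 2.1, 2.3]
position: [0.5232, 0.1646, 0.1816]
contact_force: [-0.3, 1.5, 2.5]
position: [0.5228, 0.1626, 0.1818]
contact_force: [-0.3, -2.0, 1.9]
position: [0.5125, 0.1319, 0.1818]
contact_force: [1.5, 2.1, 1.2]
position: [0.4886, 0.1184, 0.1818]
contact_force: [0.8, 1.2, 1.6]
position: [0.487, 0.1186, 0.1816]
contact_force: [-2.4, -0.5, 1.8]
position: [0.4558, 0.1327, 0.1814]
contact_force: [1.5, -1.6, 0.7]
position: [0.4416, 0.1656, 0.1812]
contact_force: [1.0, -2.1, 1.3]
position: [0.4425, 0.1668, 0.181]
contact_force: [-0.9, 1.0, 1.8]
scene rel mm (x far,y left)
[(-52, 49, np.float64(0.7)), (10, 68, np.float64(0.63)), (55, 17, np.float64(0.62)), (-72, -3, np.float64(0.56)), (40, -40, np.float64(0.51)), (49, 45, np.float64(0.45))]
side rel mm (x far,y left)
[(-59, -76, np.float64(0.7)), (24, 57, np.float64(0.61)), (17, 7, np.float64(0.54)), (-61, 39, np.float64(0.46)), (36, -62, np.float64(0.43)), (43, -1, np.float64(0.41))]
```

View pics/beads1.png

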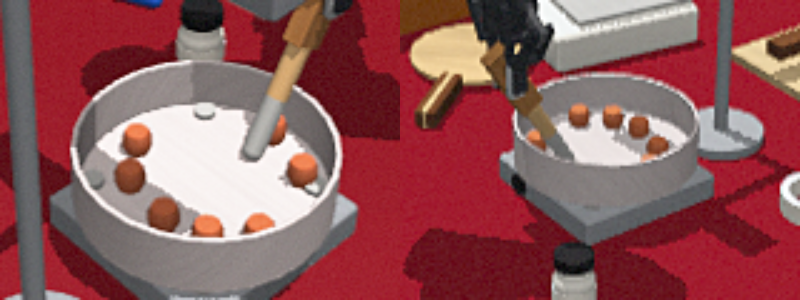

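```bash
python3 -m creep '[[0,0,-0.1,0,1],[0,0,-0.1,0,1],[0,0,-0.1,0,1],[0,0,-0.2,0,1],[0,0,-0.4,0,1]]'|grep -E 'contact|pos'; python3 -m creep '[[0,0,-0.6,0,1],[0,0,-0.6,0,1],[0,0,-0.6,0,1],[0,0,-0.6,0,1],[0,0,0,0,1]]' >/dev/null; python3 st.py; python3 -m creep '[[0,-0.4,0,0,1],[0,-0.8,0,0,1],[0,-0.9,0,0,1],[0,-0.9,0,0,1],[0,-0.9,0,0,1]]' >/dev/null; python3 -m creep '[[0,-0.9,0,0,1],[0,-0.9,0,0,1],[0,-0.9,0,0,1],[0,-0.9,0,0,1],[0,-0.9,0,0,1]]'>/dev/null; python3 -m creep '[[-0.2,-0.9,0,0,1],[-0.3,-0.9,0,0,1],[-0.4,-0.9,0,0,1],[-0.4,-0.7,0,0,1],[-0.3,-0.4,0,0,1]]' >/dev/null; python3 -m creep '[[0,0,0,-0.5,1],[0,0,0,-0.5,1],[0,0,0,-0.43,1],[0,0,0,0,1],[0,0,0,0,1]]' >/dev/null; python3 st.py .493 -.2 .275
python3 beads.py .053 b2.npz
python3 - <<'E'
from fit import *
from scipy.spatial.distance import cdist
a=np.load('b0.npz')['scene'][:,:2];b=np.load('b2.npz')['scene'][:,:2]
print(len(b),np.round(cdist(b,a).min(1)*1000))
import glob,os
f=sorted(glob.glob('pics/b_*'),key=os.path.getmtime)[-2:]; A=[cv2.resize(cv2.imread(x)[s],(400,300)) for x,s in zip(f,[(slice(260,380),slice(240,400)),(slice(180,330),slice(270,470))])]
cv2.imwrite('pics/beads2.png',cv2.hconcat(A))
E
```

```text
position: [0.4422, 0.1649, 0.2074]
contact_force: [0.0, 0.6, -1.4]
t 17.12 p [0.445 0.166 0.284] y [0.    1.    0.002] F [ 0.843 -0.395 -1.769] w 0.2 g 98.0
t 18.78 p [ 0.49  -0.201  0.279] y [-0.147  0.989  0.001] F [-0.81  -0.125 -1.896] w 0.195 g 98.1
delta tool units [-0.089  0.008  0.146]
scene rel mm (x far,y left)
[(15, 63, np.float64(0.6)), (41, -37, np.float64(0.6)), (15, -70, np.float64(0.57)), (45, 45, np.float64(0.53)), (53, 15, np.float64(0.51)), (-59, 45, np.float64(0.5)), (-75, 1, np.float64(0.49))]
side rel mm (x far,y left)
[(7, 49, np.float64(0.59)), (39, 20, np.float64(0.54)), (-66, 44, np.float64(0.52)), (64, 23, np.float64(0.41)), (41, -46, np.float64(0.39))]
7 [22. 27. 20. 21. 21. 31. 25.]
```

View pics/beads2.png

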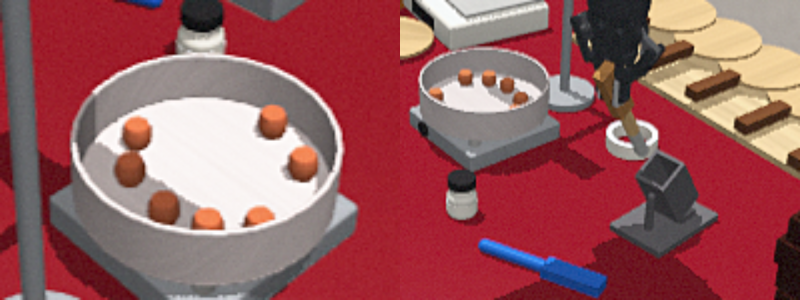

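```bash
python3 - <<'E'
from fit import *
import glob,os
C=np.array([.562,.166])
fs=sorted(glob.glob('pics/b_scene*'),key=os.path.getmtime)
for f,zf in((fs[0],.055),(fs[-1],.053)):
    im=cv2.imread(f); hsv=cv2.cvtColor(im,cv2.COLOR_BGR2HSV); m=((hsv[...,0]<14)&(hsv[...,1]>130)&(hsv[...,2]>60)).astype(np.uint8); 
    M=np.zeros_like(m); cv2.ellipse(M,(323,320),(53,40),0,0,360,1,-1); n,l,s,c=cv2.connectedComponentsWithStats(m*M)
    print(os.path.basename(f)); k=[i for i in range(1,n) if s[i,4]>25]
    for i in k: print(np.round(c[i],1),s[i,2:5],np.round((ray('scene',c[i][::-1],zf+.011)[:2]-C)*1000))
print([ (np.round(b['point'],1).tolist(),round(b['confidence'],2)) for b in vision.pinpoint('scene','bead0')])
E
```

```text
b_scene_7.7.png
[323.3 312.8] [ 11  13 116] [-30. -25.]
[343.4 322. ] [ 16  27 251] [-39.  19.]
[296.7 317.1] [ 12  13 123] [ 17. -51.]
[302.6 333.1] [ 12  14 129] [ 38. -11.]
[335.8 341.8] [ 12  15 135] [ 9. 46.]
[314.3 343.5] [ 12  14 138] [41. 23.]
b_scene_18.8.png
[348.7 308.3] [ 11  14 122] [-79.  -2.]
[293.  320.6] [ 14  28 245] [ 27. -50.]
[360.9 325.2] [ 12  14 125] [-59.  46.]
[305.3 342.8] [ 12  13 128] [50.  9.]
[342.9 346.1] [12  8 61] [ 6. 61.]
[322.6 347.8] [12  8 87] [36. 39.]
[([349.1, 340.2], 0.6), ([327.6, 291.9], 0.6), ([274.5, 188.6], 0.58), ([312.6, 290.4], 0.57), ([351.9, 321.4], 0.53), ([345.2, 306.1], 0.51), ([324.9, 360.3], 0.5), ([309.8, 348.9], 0.49)]
```

```bash
python3 - <<'E'
from fit import *
import glob,os
C=np.array([.562,.166])
fs=sorted(glob.glob('pics/b_scene*'),key=os.path.getmtime)
def show(im,zf):
    hsv=cv2.cvtColor(im,cv2.COLOR_BGR2HSV); m=((hsv[...,0]<14)&(hsv[...,1]>130)&(hsv[...,2]>60)).astype(np.uint8)
    M=np.zeros_like(m); cv2.rectangle(M,(280,300),(310,340),1,-1); v,u=np.nonzero(m*M); X=np.c_[u,v].astype(np.float32)
    return m,X
for f,zf,k in((fs[0],.055,2),(fs[-1],.053,2)):
    im=cv2.imread(f); m,X=show(im,zf)
    _,lab,c=cv2.kmeans(X,k,None,(3,100,.01),10,cv2.KMEANS_PP_CENTERS)
    for i in range(k):
        q=X[lab.ravel()==i]; print(os.path.basename(f),np.round(c[i],1),len(q),q.min(0),q.max(0),np.round((ray('scene',c[i][::-1],zf+.010)[:2]-C)*1000))
im=[cv2.resize(cv2.imread(f)[290:340,270:330],(400,333),interpolation=cv2.INTER_CUBIC) for f in(fs[0],fs[-1])]
cv2.imwrite('pics/cmp.png',cv2.hconcat(im))
E
```

```text
b_scene_7.7.png [296.7 317.1] 123 [291. 311.] [302. 323.] [ 16. -52.]
b_scene_7.7.png [302.7 333.2] 132 [297. 327.] [310. 340.] [ 37. -11.]
b_scene_18.8.png [294.9 330.6] 154 [286. 323.] [310. 340.] [ 42. -28.]
b_scene_18.8.png [294.1 313.9] 128 [288. 307.] [299. 322.] [ 12. -63.]
```

View pics/cmp.png

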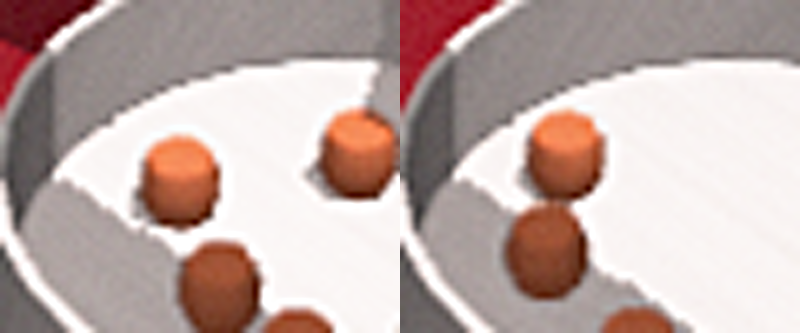

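```bash
python3 -m creep '[[0,0,0,0.5,1],[0,0,0,0.5,1],[0,0,0,0.43,1],[0.3,0.4,0,0,1],[0.4,0.8,0,0,1]]'>/dev/null; python3 -m creep '[[0.4,0.9,0,0,1],[0,0.9,0,0,1],[0,0.9,0,0,1],[0,0.9,0,0,1],[0,0.9,0,0,1]]' >/dev/null; python3 -m creep '[[0,0.9,0,0,1],[0,0.9,0,0,1],[0,0.9,0,0,1],[0,0.9,0,0,1],[0,0.9,0,0,1]]' >/dev/null; python3 -m creep '[[0,0.4,0,0,1],[0,0.2,0,0,1],[0,0,0,0,1],[0,0,0,0,1]]' >/dev/null; python3 st.py .4565 .124 .183
```

```text
t 20.62 p [0.458 0.123 0.28 ] y [-0.  1. -0.] F [-0.261 -1.482 -0.934] w 0.204 g 98.1
delta tool units [0.053 0.03  3.244]
```

```bash
python3 -m creep '[[0,0,0.3,0,1],[0,0,0.6,0,1],[0,0,0.7,0,1],[0,0,0.7,0,1],[0,0,0.5,0,1]]'|grep -E 'contact|pos'; python3 -m creep '[[0,0,0.2,0,1],[0,0,0.12,0,1],[0,0,0.1,0,1],[0,0,0.05,0,1],[0,0,0,0,1]]'|grep -E 'contact|pos'; python3 -m creep '[[-0.3,-0.2,0,0,1],[-0.3,-0.2,0,0,1],[-0.3,-0.1,0,0,1],[-0.3,0,0,0,1],[-0.3,0,0,0,1]]'|grep -E 'contact|pos';python3 -m creep '[[0,0,0,0,1],[0,0,0,0,1]]'|grep -E 'contact|pos'; python3 -m creep '[[0,0,-0.1,0,1],[0,0,-0.1,0,1],[0,0,-0.1,0,1],[0,0,-0.2,0,1],[0,0,-0.4,0,1]]'|grep -E 'contact|pos'; python3 -m creep '[[0,0,-0.6,0,1],[0,0,-0.6,0,1],[0,0,-0.6,0,1],[0,0,-0.5,0,1],[0,0,0,0,1]]' >/dev/null; python3 st.py
python3 - <<'E'
from h import *
im,d=vision.snapshot('scene'); cv2.imwrite('pics/b_scene_z.png',im); cv2.imwrite('pics/cmp2.png',cv2.resize(im[270:380,250:390],(700,550),interpolation=cv2.INTER_CUBIC))
E
```

```text
position: [0.4572, 0.1222, 0.1939]
contact_force: [-1.1, -0.6, -0.8]
position: [0.4587, 0.1234, 0.1829]
contact_force: [-0.5, -0.6, 1.0]
position: [0.5042, 0.1082, 0.1822]
contact_force: [-1.5, 1.5, 1.0]
position: [0.5046, 0.1087, 0.1824]
contact_force: [0.2, -1.0, 1.3]
position: [0.5019, 0.1085, 0.2084]
contact_force: [0.8, -0.8, -2.2]
t 22.87 p [0.504 0.109 0.282] y [-0.     1.     0.002] F [ 0.294 -0.225 -1.014] w 0.192 g 98.2
```

View pics/cmp2.png

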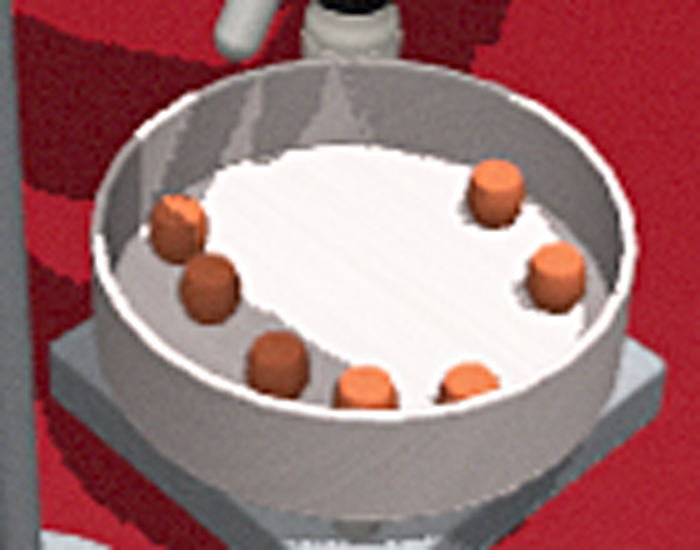

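```bash
python3 - <<'E'
from fit import *
C=np.array([.562,.166])
a=np.array([ray('scene',p,.065)[:2]-C for p in [(323.3-.0,312.8)[::-1],(302.6,333.1)[::-1],(296.7,317.1)[::-1],(335.8,341.8)[::-1],(314.3,343.5)[::-1],(323.4,312.8)[::-1]]])
a0=np.load('b0.npz')['scene'][:,:2]-C
I=[(317.1,296.7),(333.1,302.6),(343.5,314.3),(341.8,335.8),(312.8,323.3)]
i=np.array([ray('scene',p,.065)[:2]-C for p in I]); i=np.vstack([i,a0])
N=[(285.6,315.8),(291.8,327.6),(305.4,342.8),(323,350.2),(344,349.4),(361.4,325.4),(349,308.6)]
for u,v in N:
    x=ray('scene',(v,u),.063)[:2]-C; print(np.round(x*1000),np.round(np.sort(np.hypot(*(i-x).T)*1000)[:2]))
E
python3 st.py .493 -.2 .275
```

```text
[ 28. -70.] [22. 23.]
[ 41. -38.] [26. 26.]
[49.  9.] [16. 19.]
[39. 43.] [18. 21.]
[10. 67.] [22. 25.]
[-60.  47.] [34. 46.]
[-79.  -2.] [29. 51.]
t 22.92 p [0.504 0.109 0.28 ] y [-0.     1.     0.002] F [ 0.029  0.185 -2.832] w 0.195 g 98.2
delta tool units [  0.355 -10.3     0.147]
```

```bash
python3 -m creep '[[0.3,-0.4,0,0,1],[0.05,-0.8,0,0,1],[0,-0.9,0,0,1],[0,-0.9,0,0,1],[0,-0.9,0,0,1]]' >/dev/null; python3 -m creep '[[0,-0.9,0,0,1],[0,-0.9,0,0,1],[0,-0.9,0,0,1],[0,-0.9,0,0,1],[0,-0.9,0,0,1]]'>/dev/null; python3 -m creep '[[0,-0.9,0,0,1],[0,-0.7,0,0,1],[0,-0.3,0,0,1],[0,0,0,-0.5,1],[0,0,0,-0.5,1]]' >/dev/null; python3 -m creep '[[0,0,0,-0.43,1],[0,0,0,0,1],[0,0,0,0,1]]' >/dev/null; python3 st.py .4935 -.2003 .275
```

```text
t 24.42 p [ 0.492 -0.2    0.278] y [-0.148  0.989  0.001] F [-0.14  -0.559 -2.242] w 0.202 g 98.1
delta tool units [-0.036 -0.019  0.083]
```

```bash
python3 -m creep '[[-0.15,-0.02,0.3,0,1],[-0.23,0,0.4,0,1],[-0.23,0,0.4,0,1],[-0.23,0,0.4,0,1],[0,0,0,0,1]]'|grep -E 'contact|pos'; python3 st.py .557 -.191 .163;  python3 -m creep '[[-0.23,0,0.4,0,1],[-0.23,0,0.4,0,1],[-0.23,0,0.4,0,1],[-0.23,0,0.4,0,1],[0,0,0,0,1]]'|grep -E 'contact|pos'; python3 st.py .557 -.191 .163
```

```text
position: [0.5176, -0.1963, 0.2295]
contact_force: [-0.1, 0.2, -2.2]
t 24.83 p [ 0.518 -0.196  0.229] y [-0.149  0.989  0.002] F [-0.147  0.159 -2.155] w 0.195 g 98.1
delta tool units [-1.334 -0.027  2.21 ]
position: [0.5464, -0.1924, 0.1821]
contact_force: [1.6, 0.3, -2.6]
t 25.25 p [ 0.546 -0.192  0.182] y [-0.149  0.989  0.001] F [ 1.59   0.293 -2.551] w 0.202 g 98.0
delta tool units [-0.358 -0.007  0.636]
```

```bash
python3 -m creep '[[-0.15,0,0.25,0,1],[-0.13,0,0.22,0,1],[-0.05,0,0.1,0,1],[0,0,0,0,1],[0,0,0,0,1]]'|grep -E 'contact|pos'; python3 st.py .557 -.191 .163
```

```text
position: [0.5547, -0.1915, 0.1679]
contact_force: [-0.6, 0.4, -1.6]
t 25.67 p [ 0.555 -0.192  0.168] y [-0.149  0.989  0.   ] F [-0.614  0.389 -1.599] w 0.199 g 98.2
delta tool units [-0.078  0.006  0.162]
```

```bash
python3 -m creep '[[-0.05,0,0.08,0,1],[-0.03,0,0.05,0,1],[0,0,0.0,0,1],[0,0,0,0,1]]'|grep -E 'contact|pos'; python3 st.py .557 -.191 .163;python3 -m creep '[[0,0,0,0,1],[0,0,0,0,1],[0,0,0,0,1]]'|grep -E 'contact|pos'
```

```text
position: [0.5569, -0.1912, 0.1641]
contact_force: [-0.2, 0.8, -2.1]
t 26.0 p [ 0.557 -0.191  0.164] y [-0.149  0.989  0.   ] F [-0.238  0.769 -2.093] w 0.196 g 98.2
delta tool units [-0.004  0.007  0.038]
position: [0.5569, -0.1912, 0.1642]
contact_force: [1.4, 0.3, -2.3]
```

```bash
python3 -m creep '[[0,0,0.01,0,0.8],[0,0,0,0,0.75],[0,0,0,0,0.7],[0,0,0,0,0.5],[0,0,0,0,0.3]]' >/dev/null; python3 -m creep '[[0,0,0,0,0],[0,0,0,0,0],[0,0,0,0,0],[0,0,0,0,0]]' >/dev/null; python3 st.py; python3 -m creep '[[0,0,-0.3,0,0],[0,0,-0.6,0,0],[0,0,-0.8,0,0],[0,0,-0.8,0,0],[0,0,-0.8,0,0]]' >/dev/null; python3 -m creep '[[0,0,-0.5,0,0],[0,0,0,0,0],[0,0,0,0,0]]' >/dev/null; python3 st.py
python3 - <<'E'
from fit import *
qs=[];A=[]
for cam in('scene','side'):
    im,d=vision.snapshot(cam); A.append(im)
    c=vision.get_calibration(cam); v,u=np.mgrid[0:480,0:640]
    p=np.stack([(u-c['cx'])/c['fx']*d,(v-c['cy'])/c['fy']*d,d],-1).reshape(-1,3)
    X=(p-np.array(c['t']))@np.array(c['R']); qs.append(X[((X>[.46,-.25,.12])&(X<[.65,-.13,.225])).all(1)])
q=np.vstack(qs)
f=lambda p:sdf(Ro.from_rotvec(p[3:6]).inv().apply(q-p[:3])-[0,0,-.0055],np.array([.014,.009,.0425]))
s=least_squares(f,np.r_[.553,-.192,.165,Ro.from_euler('YZ',[-30,8],degrees=True).as_rotvec()],loss='soft_l1',f_scale=.002)
M=Ro.from_rotvec(s.x[3:]).as_matrix(); print(s.x[:3],M[:,2],'tip',s.x[:3]-.148*M[:,2],s.cost)
cv2.imwrite('pics/end.png',cv2.hconcat([cv2.resize(A[0][180:380,150:390],(400,333)),cv2.resize(A[1][170:330,270:462],(400,333))]))
E
```

```text
t 27.0 p [ 0.557 -0.191  0.164] y [-0.149  0.989 -0.   ] F [-0.03   0.173 -0.284] w 0.998 g 0.0
t 27.67 p [ 0.557 -0.191  0.279] y [-0.149  0.989 -0.001] F [0.587 0.426 0.647] w 1.0 g 0.0
[ 0.556 -0.19   0.157] [-0.49  -0.068  0.869] tip [ 0.629 -0.18   0.029] 0.0008378789668592296
```

View pics/end.png

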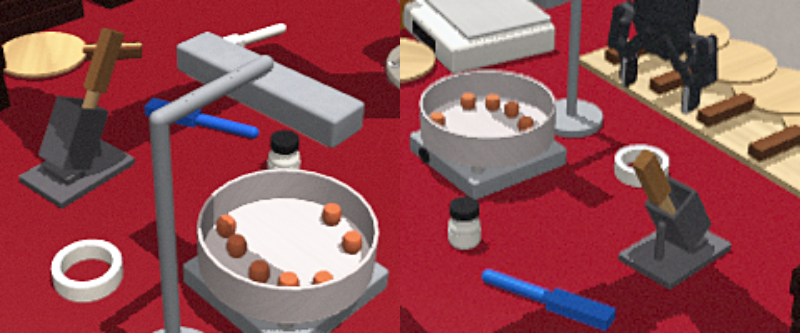

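The final picture shows the stick standing home in its holder: the fitted tip is at (0.629, -0.180, 0.029), the same as at the start. All seven beads lie in the tub, the gripper is clear, and the jar and tape have not moved.

```bash
python3 -c "
from cell import job
print(job.finish_job())"
```

```text
the job is handed in; nothing more can be done
None
```

The job is handed in at about 28 s of the 72 s allowed, with no verdict returned: I rubbed two full clockwise turns at about 2–4 N, pushed one doubtful bead further, and by camera every bead is at least about 16 mm from any starting place, with the stick back fully home in its holder and released.

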